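Press the lid onto a specimen pot and ease the lever back

TASK

Of the three loose lids on the bench, take the middle-sized one, which fits the specimen pot standing in the lever press, and set it gently on the pot so that it sits level on the rim. Then pull the sprung lever all the way down so that its pad presses firmly on the lid for a moment, and ease it slowly back up to its rest: do not let it fly back. Leave the pot in the press and the other two lids where they lie.

Things in the scene. Friction and masses are not known exactly. Their poses are not given: they have to be found in the camera images.
- press: Bench lid press, fixed, heading varies: grey base plate 18 mm high with a steel ring (64 mm outside, 54 inside, 8 high) that holds the pot, and a hinge post 118 mm high. Origin: on the bench under the ring's centre; +y points from the ring to the hinge, x is parallel to the hinge axis, z up. The plate reaches 75 mm to -y, 150 mm to +y, 65 mm to either side in x.
- nest (a point): Centre of the ring on the press, on top of the base plate (18 mm above the bench): where the underside of the pot stands.
- hinge (a point): Point on the lever's hinge axis, midway between the two cheeks of the post: 100 mm from the press's origin along its +y, 91 mm above the bench. e = 1.50 - joint is the arm's angle above level; the middle of the cross bar is then 215 cos(e) - 12 sin(e) mm from here towards press -y and 215 sin(e) + 12 cos(e) mm above here.
- lever (a joint): Lever angle (rad). 0: at rest, nearly upright (86 degrees). It grows as the lever comes down towards press -y; at 1.50 the arm is level and its pad lies flat on a seated lid and is stopped. A spring lifts it back to 0: about 3 N at the cross bar near the top, 7 N near the bottom; press with 5 to 15 N beyond that. Let go low down, it flies up.
- bar_mid (a point): Middle of the lever's cross bar, on its axis: 306 mm above the bench at rest, about 103 mm when pressed. The bar is parallel to press x, with a round grey grip, 16 mm in diameter, on each side from 12 to 74 mm from the middle; the arm's end, 20 mm wide, is between. The bar can turn between gripping fingers.
- pad (a point): Centre of the face of the lever's round black rubber pad, 42 mm in diameter, 100 mm from the hinge axis along the 20 mm wide steel arm. At rest the pad stands upright beside the space above the pot, about 190 mm above the bench.
- pot: Open white plastic specimen pot, loose, 50 mm outside diameter, 45 mm inside, 65 mm high, 0.12 kg, standing in the ring of the press. Origin: centre of its underside; z up along its axis.
- pot_rim (a point): Centre of the pot's mouth, level with the top of the rim (83 mm above the bench when it stands in the press).
- lid: The lid that fits the pot, loose, the middle-sized of three white lids, about 30 g: flat disc 56 mm in diameter and 8 mm thick, with a plug 41 mm in diameter and 7 mm deep below it (its foot bevelled by 3 mm); 15 mm high in all. It lies on the bench plug down, disc 7 to 15 mm above the bench. Origin: centre of the plug's underside; z is its axis.
- lid_seat (a point): Point on the lid's axis level with the underside of the disc, 7 mm above the lid's origin. Seated, it coincides with the centre of the pot's mouth.
- small_lid: Small white lid, 40 mm in diameter, 15 mm high, lying plug down: too small for the pot. Origin: centre of the underside.
- wide_lid: Wide white lid, 72 mm in diameter, 15 mm high, lying plug down: too wide for the pot. Origin: centre of the underside.
Not all that is in view belongs to the job. Leave any blue or yellow look-alike of the pot alone.

How it is judged:
By the outcome, as a careful person would: the job done as asked, in the order asked, and still so for the second after the job is handed in, with the robot touching nothing.
It also fails if it takes over 72 s, if anything falls off the work surface, if the arm or the gripper's body presses on something with over 40 N, if the wrist force passes 120 N, or if a joint passes its speed limit or range.

ROBOT

A 6-joint arm with a two-finger parallel gripper is mounted at the origin on the work surface. World frame = base frame: x ahead of the robot, y to its left, z up, the work surface at z = 0. Lengths are in m, angles in rad, forces in N, time in s.
With the tool pointing down it reaches from about 0.375 to 0.9 m from the base axis. Payload 3.1 kg.
Tool frame: the origin (TCP) lies on the centre line of the jaws, within the pads' length; the fingertips stand 19 mm ahead of it and the grasp point (between the pads) is the TCP; z points along the fingers, y is the line along which they close (so a half turn about z gives the same grasp; the last joint's range is limited). The gripper opens to 85 mm and grips with 20 to 120 N. Pads are 22 mm wide; open, the fingers measure 114 mm over their backs; the gripper's body (76 mm by 85 mm) begins 54 mm behind the grasp point. The pads swing forward as they close: fully open they stand 13 mm farther back than shut.
Start: joints at [-1.466, 0.527, 1.433, -0, 1.181, -0.178], TCP at [0.174, -0.6, 0.218] pointing down, gripper open.
Joint ranges: [-3.08, 3.08], [-0.75, 2.2], [0.22, 2.44], [-1.43, 4.57], [0, 2.65], [-2.85, 2.85]. Speed limits (rad/s): [2.79, 2.79, 3.14, 3.14, 3.14, 3.14].

INTERFACE

Orientations are given as a unit quaternion [x, y, z, w].
In Python, from station import manip, cams, sign_off gives the robot as it stands.
- The arm moves only by the tool carry_out, never from a script. Its argument "targets" is a list that holds one entry, the list of rows, each a list of 7 numbers: the shift along the tool's x, y, z in cm, then the turn, a rotation vector about the tool's x, y, z in degrees, then the finger opening in cm, from 0 to 8.54. A call has 1 to 12 rows; each row is the pose to reach, as a shift and turn from the pose commanded when the call began, along the tool's axes at that moment; what a row does not reach only later rows make up. A row lasts 1/12 s, in which the tool goes at most 41.7 mm and 7.16 degrees, less where a joint would pass 70% of its speed; a pose out of reach is approached as far as the arm can. A call with a gripper value outside its range is refused whole. The fingers move at their own pace and stop on an object; "force" is the grip in N (left out, the last holds). Time passes only in rows, so rows that repeat a pose let the fingers close. It gives the time, the measured TCP pose, the force, the opening and the grip force at its end, in the units of the state.
- manip.sense(): the state, without advancing time (a new reading comes with each control period).
- cams.snapshot(name): name is "side" or "top" or "wrist"; returns the picture (480x640x3 uint8, red, green, blue); there is no depth.
- cams.camera_info(name): a dict with "K" (3x3 intrinsics, pixels), "T" (4x4, takes a point from camera to world coordinates). Camera axes: x right, y down, z forward; pixel columns grow to the right and rows downward; lengths in m; the calibration is good to about 2 mm. A picture is of the moment at which its call begins: read the wrist's pose just before it. camera_info takes no time and is no camera call; for the wrist camera it gives the pose at the moment of the call.
- sign_off(): hands the job in; it is judged then, once.
The state is a dict: "t": time; "q": joint angles; "qd": joint speeds; "tau": joint torques, N m; "tcp_pos": TCP position; "tool_rot": TCP orientation; "force": force on the tool from outside, world axes, zero at the start; "ft_torque": the same for the moment, N m; "finger_gap": opening from 0.0 (shut) to 1.0 (fully open); "gripper_force": force on a finger pad.
Only numpy, scipy, OpenCV 4.12 (cv2) and the standard library are available. Lean on these libraries where they do the work, as an engineer would, in place of code of your own. Each camera call takes 0.05 s, during which the arm holds its last target. There are 200 camera calls.

## Working session

There is one attempt and no reset: what is moved stays moved. The work goes in short steps, Python scripts to look and compute and a tool call to move; the robot and the scene stay as the last step left them, time stands still between calls to the robot, and variables do not carry over. Pictures are saved under pics/ and viewed, at most 10 in all, crops included, and the job is handed in when it is done.

Besides the shell and the picture viewer there is one more tool, called after "Emit:" as a command line: name --argument value ..., lists and objects as JSON in quotes. carry_out: Moves the arm, as the interface text tells. Its arguments: {"type":"object","properties":{"targets":{"type":"array"},"force":{"type":"number"}},"required":["targets"]}

```bash
mkdir -p pics
python3 - <<'E'
from station import manip,cams
import cv2,numpy as np
np.set_printoptions(precision=4,suppress=True)
s=manip.sense();print(s)
for n in("side","top"):
    cv2.imwrite(f"pics/{n}0.png",cams.snapshot(n)[:,:,::-1]);i=cams.camera_info(n);print(n,i["K"],i["T"])
E
```

```text
{'t': 0.0, 'q': array([-1.4665,  0.5285,  1.4339,  0.    ,  1.1814, -0.1785]), 'qd': array([-0.0018, -0.0018,  0.0003, -0.0008,  0.0004, -0.0004]), 'tau': array([ -0.0018, -44.2358, -17.8024,  -0.0002,   0.0082,   0.    ]), 'tcp_pos': array([ 0.1744, -0.5994,  0.2169]), 'tool_rot': array([ 0.99  ,  0.1409,  0.    , -0.0011]), 'force': array([-0.0922, -0.0087, -0.4284]), 'ft_torque': array([ 0.025 , -0.0137,  0.0346]), 'gripper_force': 0.0, 'finger_gap': 1.0021371354497428}
side [[452.9843   0.     318.4086]
 [  0.     452.9843 245.3463]
 [  0.       0.       1.    ]] [[-0.9424 -0.1976  0.27    0.2224]
 [-0.3346  0.5627 -0.756   0.7204]
 [-0.0025 -0.8027 -0.5964  0.7879]
 [ 0.      0.      0.      1.    ]]
top [[603.6723   0.     321.8422]
 [  0.     603.6723 243.3658]
 [  0.       0.       1.    ]] [[ 0.0252 -0.9935  0.111   0.389 ]
 [-0.9997 -0.0246  0.007  -0.0356]
 [-0.0043 -0.1111 -0.9938  1.2064]
 [ 0.      0.      0.      1.    ]]
```

View pics/top0.png

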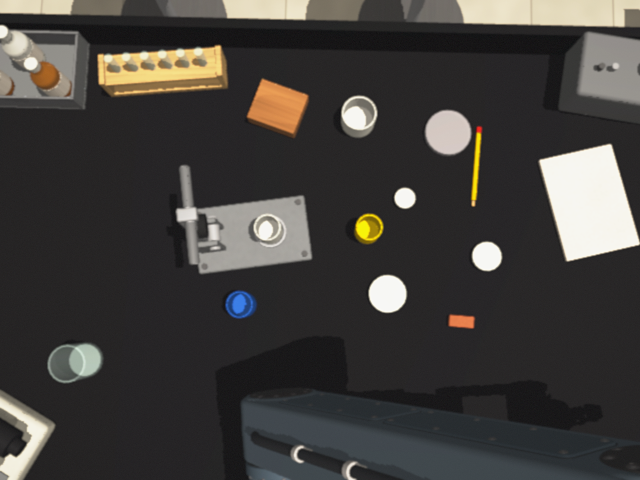

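View pics/side0.png

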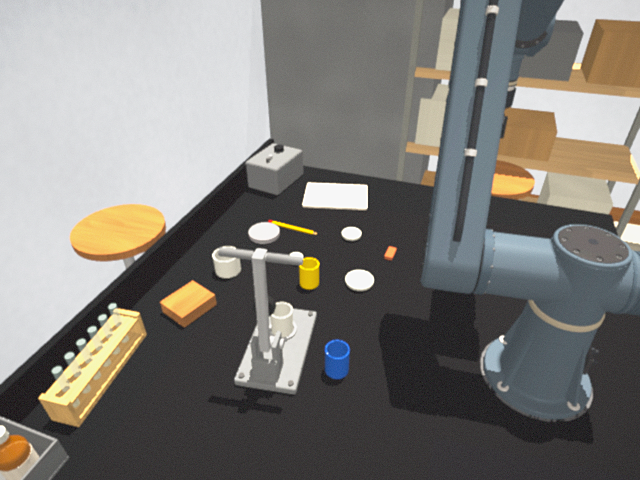

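Top view candidates for the lid are: small (405,198), middle (487,256), wide (387,294) and a greyish dish (448,132). By the description I choose (487,256). The press ring is at about (268,230), and the blue (240,304) and yellow (368,228) pots are decoys. Next I measure and check the choice in a crop.

```bash
cat > h.py <<'E'
import numpy as np,cv2
from station import manip,cams
from scipy.spatial.transform import Rotation as R
np.set_printoptions(precision=4,suppress=True)
def ray(n,uv,z,info=None):
    i=info or cams.camera_info(n);T=i["T"];d=T[:3,:3]@np.linalg.solve(i["K"],[uv[0],uv[1],1.]);o=T[:3,3]
    return o+d*(z-o[2])/d[2]
def proj(n,p,info=None):
    i=info or cams.camera_info(n);T=i["T"];c=T[:3,:3].T@(np.array(p)-T[:3,3]);u=i["K"]@c;return u[:2]/u[2]
def delta(p,q=None):
    """shift cm, turn deg in tool axes from measured pose to p,(quat q)"""
    s=manip.sense();r=R.from_quat(s["tool_rot"])
    return r.inv().apply(np.array(p)-s["tcp_pos"])*100, (np.degrees((r.inv()*R.from_quat(q)).as_rotvec()) if q is not None else None)
E
python3 - <<'E'
from h import *
im=cv2.imread("pics/top0.png")
g=cv2.cvtColor(im,cv2.COLOR_BGR2GRAY)
m=cv2.threshold(g,150,255,0)[1]
for c in cv2.findContours(m,0,2)[0]:
    a=cv2.contourArea(c)
    if 200<a<2500:
        M=cv2.moments(c);u=(M['m10']/M['m00'],M['m01']/M['m00']);p=ray("top",u,.015)
        h=np.linalg.norm(cams.camera_info("top")["T"][:3,3]-p)
        print(np.array(u),p[:2],"diam mm",2e3*np.sqrt(a/np.pi)/603.7*h)
c=im[150:320,160:510];cv2.imwrite("pics/crop1.png",cv2.resize(c,(798,388),interpolation=cv2.INTER_CUBIC))
c=im[150:290,165:325];cv2.imwrite("pics/crop2.png",cv2.resize(c,None,fx=4,fy=4,interpolation=cv2.INTER_CUBIC))
E
```

```text
[ 22.8468 441.255 ] [0.1257 0.537 ] diam mm 94.06035278200079
[ 84.6595 359.6479] [0.2829 0.4288] diam mm 64.3095317456138
[387.1952 293.3712] [ 0.4263 -0.1582] diam mm 73.0759548001951
[486.5064 255.8988] [ 0.5052 -0.3536] diam mm 58.59019017381106
[368.8605 226.8769] [ 0.5574 -0.12  ] diam mm 51.33808191126286
[404.6158 197.6089] [ 0.6183 -0.1905] diam mm 40.34987158138681
[187.8166 217.4153] [0.5676 0.2418] diam mm 44.92540779230086
[475.7651 168.1023] [ 0.682  -0.3329] diam mm 34.59932224207981
[447.8565 131.9533] [ 0.7554 -0.2767] diam mm 91.06093038152213
[358.8468 112.6267] [ 0.7915 -0.0957] diam mm 71.26141648281762
[280.4247 103.064 ] [0.8078 0.0645] diam mm 85.8186846297144
[32.0161 58.1728] [0.8912 0.5796] diam mm 43.11295156337682
[16.5643 44.0473] [0.9208 0.614 ] diam mm 55.296826859185195
[266.3902   8.7354] [1.0094 0.1003] diam mm 95.83053236823413
[36.3356  6.222 ] [1.0039 0.5795] diam mm 82.34680615247807
```

View pics/crop2.png

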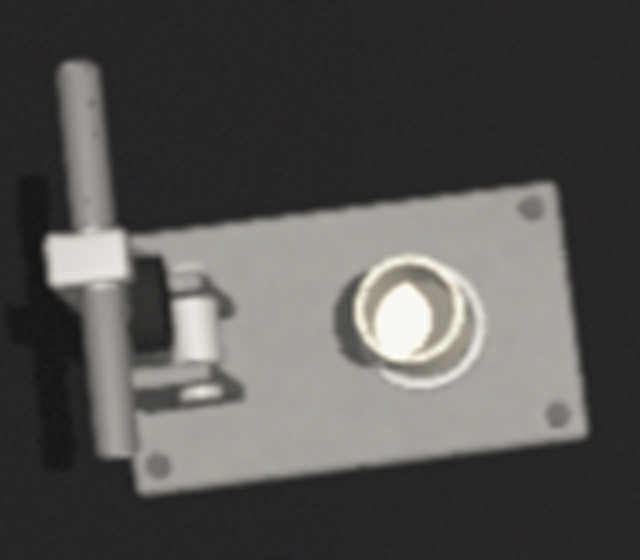

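The crop shows the pot rim centred at crop (412,311), plate corners at (556,183), (587,436) and (138,494), and bar ends at (78,65) and (116,455). I fit the press pose from these.

Run:
```python
from h import *
from scipy.optimize import least_squares
f=lambda x,y:np.array([(x+.5)/4-.5+165,(y+.5)/4-.5+150])
# local pts: press +y ~ world +y ; x local ~ world x  (heading fit)
obs=[((.065,-.075,.018),f(556,183)),((-.065,-.075,.018),f(587,436)),((-.065,.150,.018),f(138,494)),((0,0,.083),f(412,311)),((.074,.0968,.306),f(78,66)),((-.074,.0968,.306),f(116,453))]
info=cams.camera_info("top")
def w(P,l):
    c,s=np.cos(P[2]),np.sin(P[2]);return np.array([P[0]+c*l[0]-s*l[1],P[1]+s*l[0]+c*l[1],l[2]])
r=lambda P:np.concatenate([proj("top",w(P,l),info)-u for l,u in obs])
S=least_squares(r,[.55,.08,0]);print(S.x,S.fun.reshape(-1,2))
P=S.x
print("rim",w(P,(0,0,.083)),"rim by ray",ray("top",f(412,311),.083),"bar",w(P,(0,.0968,.306)), "bar pressed",w(P,(0,-.115,.103)))
si=cams.camera_info("side")
im=cv2.imread("pics/side0.png")
for l in [(.065,-.075,.018),(-.065,-.075,.018),(-.065,.15,.018),(0,0,.083),(.074,.0968,.306),(-.074,.0968,.306)]:
    u=proj("side",w(P,l),si);cv2.circle(im,tuple(int(round(v*16)) for v in u),24,(0,0,255),-1,shift=4)
for p in [(.5052,-.3536,.015)]:
    u=proj("side",p,si);cv2.circle(im,tuple(int(round(v*16)) for v in u),16,(0,0,255),-1,shift=4)
cv2.imwrite("pics/s1.png",cv2.resize(im[210:400,200:400],None,fx=3,fy=3,interpolation=cv2.INTER_CUBIC))
for qd in [0]:
    print(delta((.5052,-.3536,.10),[1,0,0,0]))
```

```text
[0.5431 0.0762 0.1478] [[ 0.0511 -0.5314]
 [ 0.1275  0.542 ]
 [-0.8908 -0.0124]
 [-0.6414 -0.4918]
 [ 0.4821  0.5153]
 [ 0.579  -0.1108]]
rim [0.5431 0.0762 0.083 ] rim by ray [0.5422 0.0749 0.083 ] bar [0.5288 0.1719 0.306 ] bar pressed [ 0.56   -0.0376  0.103 ]
(array([ 38.6291, -14.3612,  11.7454]), array([-0.1085, -0.0034, 16.2027]))
```

View pics/s1.png

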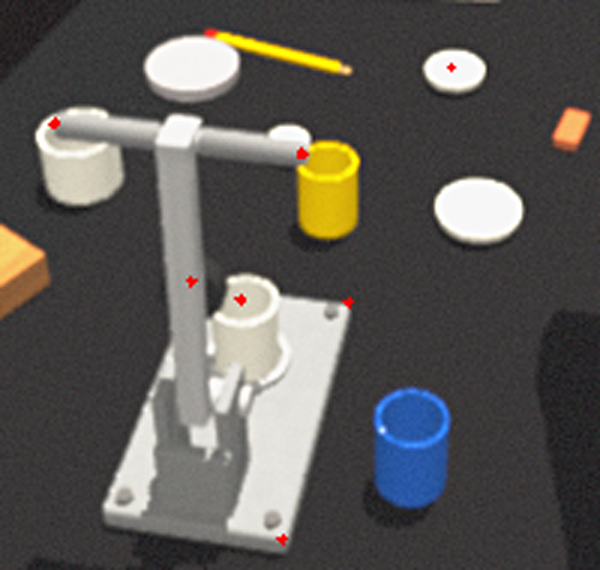

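The overlay confirms the press fit (heading 0.148 rad), and the dot sits on the middle lid. I move to hover above it.

Emit:
carry_out --targets '[[[1.5,-0.6,0.3,0,0,0.5,8.5],[4.5,-1.7,1,0,0,1.2,8.5],[8,-3,2,0,0,2,8.5],[12,-4.5,3,0,0,2.8,8.5],[16,-6,4,0,0,3.5,8.5],[20,-7.4,5,0,0,4.2,8.5],[24,-8.9,6,0,0,5,8.5],[28,-10.4,7,0,0,5.8,8.5],[32,-11.9,8,0,0,6.5,8.5],[35.5,-13.2,8.5,0,0,7.2,8.5],[37.8,-14.1,8.7,0,0,7.7,8.5],[38.6,-14.4,8.7,0,0,7.7,8.5]]]'

```text
t: 1.1
tcp_pos: [0.5079, -0.3496, 0.1294]
tool_rot: [0.997, 0.076, -0.0, -0.002]
force: [-0.6, -0.1, -0.5]
finger_gap: 0.995
gripper_force: 0.0
```

Emit:
carry_out --targets '[[[0,0,0,0,0,0,8],[0,0,0,0,0,0,8],[0,0,0,0,0,0,8]]]'

```text
t: 1.35
tcp_pos: [0.5038, -0.3552, 0.1309]
tool_rot: [0.997, 0.074, -0.0, 0.0]
force: [-1.0, -1.0, -0.5]
finger_gap: 0.935
gripper_force: 0.0
```

```bash
cat > w.py <<'E'
from h import *
def lid(n="wrist",save=None,zt=.015,D=.056,near=None):
    info=cams.camera_info(n);im=cams.snapshot(n)
    if save: cv2.imwrite(save,im[:,:,::-1])
    g=cv2.cvtColor(im,cv2.COLOR_RGB2GRAY);out=[]
    for c in cv2.findContours(cv2.threshold(g,150,255,0)[1],0,2)[0]:
        a=cv2.contourArea(c)
        if a<800: continue
        P=np.array([ray(n,q,zt,info)[:2] for q in c[:,0]+0.0],dtype=np.float32)
        (x,y),r=cv2.minEnclosingCircle(P);print("circle",x,y,"diam",2*r,"mean",P.mean(0), "px",c[:,0].mean(0))
E
python3 - <<'E'
from w import *
s=manip.sense();print(s["t"],s["tcp_pos"],s["tool_rot"],s["q"],s["force"],s["finger_gap"])
lid(save="pics/w1.png")
E
```

```text
1.35 [ 0.5038 -0.3552  0.1309] [ 0.9973  0.0736 -0.0003  0.0001] [-0.7947  0.6218  1.5327 -0.0008  0.9872  0.6291] [-0.9817 -1.0362 -0.5035] 0.9352495054244464
circle 0.5044258832931519 -0.3544411063194275 diam 0.05610227584838867 mean [ 0.5003 -0.3593] px [319.697  230.5253]
circle 0.6171045303344727 -0.19146157801151276 diam 0.04027010500431061 mean [ 0.619  -0.1915] px [107.1429  36.1099]
circle 0.6068965196609497 -0.5454248785972595 diam 0.21963289380073547 mean [ 0.5739 -0.5123] px [525.6771 164.5625]
```

View pics/w1.png

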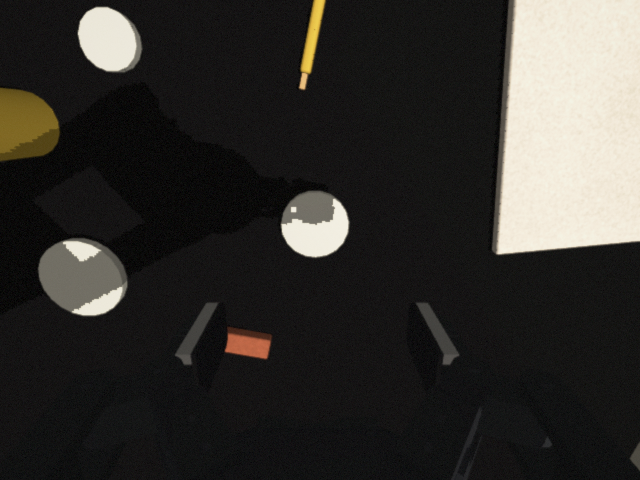

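The wrist view shows the lid at (315,224) with a measured diameter of 56.1 mm, so it is the right one. The TCP is within 1 mm of its centre. I descend.

Emit:
carry_out --targets '[[[0.1,-0.1,1,0,0,0,7.2],[0.1,-0.1,3,0,0,0,7.2],[0.1,-0.1,5,0,0,0,7.2],[0.1,-0.1,7,0,0,0,7.2],[0.1,-0.1,8.5,0,0,0,7.2],[0.1,-0.1,9.3,0,0,0,7.2],[0.1,-0.1,9.8,0,0,0,7.2],[0.1,-0.1,10.2,0,0,0,7.2],[0.1,-0.1,10.5,0,0,0,7.2],[0.1,-0.1,10.7,0,0,0,7.2],[0.1,-0.1,10.8,0,0,0,7.2],[0.1,-0.1,10.8,0,0,0,7.2]]]' --force 25

```text
t: 2.4
tcp_pos: [0.506, -0.3532, 0.0233]
tool_rot: [0.997, 0.074, 0.0, 0.0]
force: [-0.1, -0.5, -0.7]
finger_gap: 0.844
gripper_force: 0.0
```

Emit:
carry_out --targets '[[[0,0,0,0,0,0,7],[0,0,0,0,0,0,6.6],[0,0,0,0,0,0,6.3],[0,0,0,0,0,0,6.0],[0,0,0,0,0,0,5.8],[0,0,0,0,0,0,5.6],[0,0,0,0,0,0,5.4],[0,0,0,0,0,0,5.2],[0,0,0,0,0,0,5.0],[0,0,0,0,0,0,5.0]]]'

```text
t: 3.23
tcp_pos: [0.5058, -0.353, 0.0229]
tool_rot: [0.997, 0.074, 0.0, -0.0]
force: [0.1, -0.2, -0.4]
finger_gap: 0.589
gripper_force: 0.0
```

Run:
```python
from w import *
s=manip.sense();print(s["t"],s["tcp_pos"],s["force"],s["finger_gap"],s["gripper_force"])
cv2.imwrite("pics/w2.png",cams.snapshot("wrist")[:,:,::-1])
```

```text
3.2333 [ 0.5058 -0.353   0.0229] [ 0.105  -0.2402 -0.3829] 0.5894903413339022 0.0
```

View pics/w2.png

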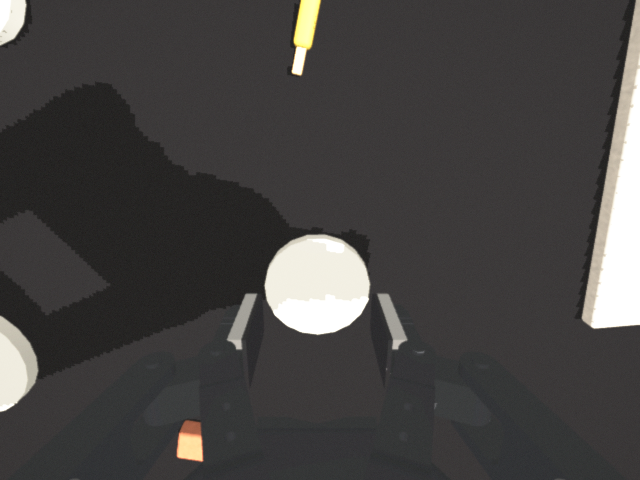

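Run:
```python
from w import *
s=manip.sense();i=cams.camera_info("wrist");r=R.from_quat(s["tool_rot"])
print(i["K"][0,0],(r.inv().apply(i["T"][:3,3]-s["tcp_pos"])),r.inv().as_matrix()@i["T"][:3,:3])
for l in [(0,0,0),(.011,.025,0),(.011,-.025,0),(.011,.025,.019),(.011,-.025,.019),(-.011,.025,.019),(.011,.025,.01),(.011,.025,-.019)]:
    print(l,proj("wrist",s["tcp_pos"]+r.apply(l),i))
print(proj("wrist",(.5044,-.3544,.015),i))
lid()
```

```text
343.03263263242906 [ 0.0831  0.0013 -0.1558] [[ 0.0011 -0.9458 -0.3246]
 [ 1.      0.0012 -0.0004]
 [ 0.0007 -0.3246  0.9459]]
(0, 0, 0) [314.1637 292.9022]
(0.011, 0.025, 0) [364.3664 273.2181]
(0.011, -0.025, 0) [263.9082 273.0892]
(0.011, 0.025, 0.019) [359.8496 258.6188]
(0.011, -0.025, 0.019) [268.9584 258.5035]
(-0.011, 0.025, 0.019) [358.234  294.3031]
(0.011, 0.025, 0.01) [361.8768 265.1712]
(0.011, 0.025, -0.019) [369.9461 291.2526]
[316.5611 288.4105]
circle 0.42746150493621826 -0.18055427074432373 diam 0.06970192492008209 mean [ 0.4294 -0.1932] px [ 22.0556 364.9444]
circle 0.5053516030311584 -0.3540497124195099 diam 0.05895077809691429 mean [ 0.505  -0.3549] px [317.7133 286.2333]
circle 0.5812530517578125 -0.4985159635543823 diam 0.16013659536838531 mean [ 0.5766 -0.4851] px [608.3953 181.4961]
circle 0.6198242902755737 -0.33257919549942017 diam 0.029585780575871468 mean [ 0.6194 -0.3318] px [304.1061  38.0303]
circle 0.6070066690444946 -0.21114279329776764 diam 0.021703388541936874 mean [ 0.6045 -0.2115] px [13.9688 29.7188]
```

Emit:
carry_out --targets '[[[0,0,0,0,0,0,4.8],[0,0,0,0,0,0,4.6],[0,0,0,0,0,0,4.4],[0,0,0,0,0,0,4.2],[0,0,0,0,0,0,4.2]]]'

```text
t: 3.75
tcp_pos: [0.5057, -0.353, 0.0229]
tool_rot: [0.997, 0.074, 0.0, 0.0]
force: [-0.3, -0.8, 0.7]
finger_gap: 0.49
gripper_force: 0.0
```

Run:
```python
from w import *
cv2.imwrite("pics/w3f.png",cams.snapshot("wrist")[:,:,::-1])
im=cv2.imread("pics/w2.png")[220:400,210:430];im2=cv2.imread("pics/w3f.png")[220:400,210:430]
g=lambda a:cv2.resize(np.clip(a.astype(float)*2,0,255).astype('uint8'),None,fx=1.8,fy=1.8,interpolation=cv2.INTER_CUBIC)
cv2.imwrite("pics/w3.png",np.hstack([g(im),g(im2)]))
```

```text
(no output)
```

View pics/w3.png

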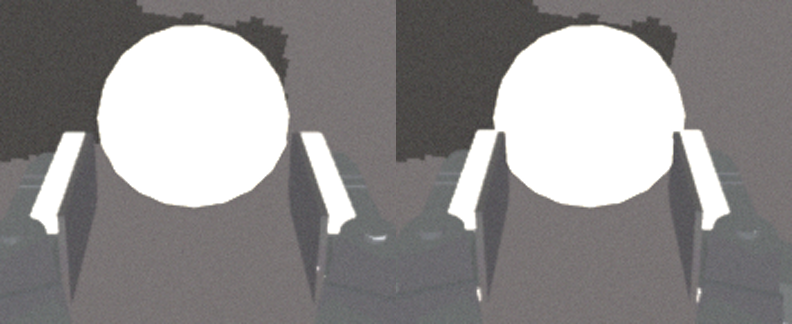

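The fingers closed to 42 mm above the lid (their tips overlap its edge in the right-hand crop), so they are still too high. I reopen and go lower.

Emit:
carry_out --targets '[[[0,0,-0.2,0,0,0,5.5],[0,0,-0.2,0,0,0,6.5],[0,0,-0.2,0,0,0,7.2],[0,0,-0.2,0,0,0,7.2],[0,0,0,0,0,0,7.2],[0,0,0.2,0,0,0,7.2],[0,0,0.4,0,0,0,7.2],[0,0,0.6,0,0,0,7.2],[0,0,0.8,0,0,0,7.2],[0,0,0.9,0,0,0,7.2],[0,0,1,0,0,0,7.2],[0,0,1,0,0,0,7.2]]]'

```text
t: 4.8
tcp_pos: [0.5056, -0.3529, 0.0126]
tool_rot: [0.997, 0.074, -0.0, -0.0]
force: [0.4, 0.3, 0.6]
finger_gap: 0.841
gripper_force: 0.0
```

Run:
```python
from w import *
s=manip.sense();print(s["t"],s["tcp_pos"],s["force"],s["finger_gap"])
lid(save="pics/w4f.png")
```

```text
4.8 [ 0.5056 -0.3529  0.0126] [0.4358 0.2528 0.5641] 0.8405549415248655
circle 0.428641140460968 -0.18951690196990967 diam 0.05552880838513374 mean [ 0.433  -0.1979] px [ 15.075 373.625]
circle 0.5055743455886841 -0.3543204367160797 diam 0.05916144326329231 mean [ 0.5055 -0.3545] px [317.3269 294.4167]
circle 0.5627797842025757 -0.49811092019081116 diam 0.12305855005979538 mean [ 0.5613 -0.4877] px [617.3061 223.1939]
circle 0.6182141304016113 -0.33260637521743774 diam 0.026725342497229576 mean [ 0.6175 -0.3317] px [302.6452  37.4032]
```

Emit:
carry_out --targets '[[[0,0,0,0,0,0,6.6],[0,0,0,0,0,0,6.2],[0,0,0,0,0,0,5.9],[0,0,0,0,0,0,5.7],[0,0,0,0,0,0,5.5],[0,0,0,0,0,0,5.3],[0,0,0,0,0,0,5.1],[0,0,0,0,0,0,5],[0,0,0,0,0,0,5]]]'

```text
t: 5.6
tcp_pos: [0.5058, -0.353, 0.0129]
tool_rot: [0.997, 0.074, 0.0, 0.0]
force: [0.3, -0.5, -0.3]
finger_gap: 0.586
gripper_force: 0.0
```

Run:
```python
from w import *
s=manip.sense();print(s["t"],s["tcp_pos"],s["force"],s["finger_gap"])
lid(save="pics/w5f.png")
g=lambda a:cv2.resize(np.clip(cv2.imread(a)[220:420,200:440].astype(float)*2,0,255).astype('uint8'),None,fx=1.65,fy=1.65,interpolation=cv2.INTER_CUBIC)
cv2.imwrite("pics/w5.png",np.hstack([g("pics/w4f.png"),g("pics/w5f.png")]))
```

```text
5.6 [ 0.5058 -0.353   0.0129] [ 0.259  -0.4819 -0.266 ] 0.5861126349510505
circle 0.42853131890296936 -0.18940973281860352 diam 0.05558295175433159 mean [ 0.433 -0.198] px [ 15.4595 373.5676]
circle 0.5056080222129822 -0.35445526242256165 diam 0.05912525951862335 mean [ 0.5064 -0.3543] px [316.9615 292.6538]
circle 0.5637369155883789 -0.4981570243835449 diam 0.1253245770931244 mean [ 0.5622 -0.4875] px [616.8  221.02]
circle 0.6183351874351501 -0.3323037922382355 diam 0.026793019846081734 mean [ 0.6171 -0.3315] px [301.7463  38.806 ]
```

View pics/w5.png

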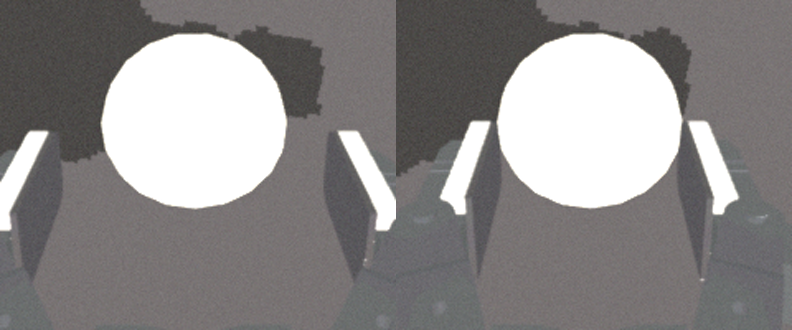

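The lid top is about 20 mm below the tips. By image scale the tips stand at about tool z -0.023, not +0.019. I open and go lower in guarded stages.

Emit:
carry_out --targets '[[[0,0,0,0,0,0,6],[0,0,0,0,0,0,7],[0,0,0,0,0,0,7],[0,0,0.3,0,0,0,7],[0,0,0.6,0,0,0,7],[0,0,0.9,0,0,0,7],[0,0,1.2,0,0,0,7],[0,0,1.5,0,0,0,7],[0,0,1.7,0,0,0,7],[0,0,1.9,0,0,0,7],[0,0,2,0,0,0,7],[0,0,2,0,0,0,7]]]'

```text
t: 6.65
tcp_pos: [0.5056, -0.3529, -0.0074]
tool_rot: [0.997, 0.074, -0.0, -0.0]
force: [-0.1, 0.2, 0.7]
finger_gap: 0.819
gripper_force: 0.0
```

Run:
```python
from w import *
s=manip.sense();print(s["t"],s["tcp_pos"],s["force"],s["finger_gap"])
lid(save="pics/w6f.png")
cv2.imwrite("pics/w6.png",cv2.resize(np.clip(cv2.imread("pics/w6f.png")[200:440,180:460].astype(float)*2,0,255).astype('uint8'),None,fx=2,fy=2,interpolation=cv2.INTER_CUBIC))
```

```text
6.65 [ 0.5056 -0.3529 -0.0074] [-0.1047  0.1817  0.6772] 0.8186805997760394
circle 0.5058162808418274 -0.35427325963974 diam 0.05961035564541817 mean [ 0.5064 -0.354 ] px [316.6069 313.9942]
circle 0.6153247356414795 -0.3322969079017639 diam 0.021302826702594757 mean [ 0.6141 -0.3313] px [297.8615  34.9231]
```

Emit:
carry_out --targets '[[[0,0,0.2,0,0,0,7],[0,0,0.4,0,0,0,7],[0,0,0.6,0,0,0,7],[0,0,0.8,0,0,0,7],[0,0,0.9,0,0,0,7],[0,0,1,0,0,0,6.6],[0,0,1,0,0,0,6.2],[0,0,1,0,0,0,5.9],[0,0,1,0,0,0,5.7],[0,0,1,0,0,0,5.5],[0,0,1,0,0,0,5.3],[0,0,1,0,0,0,5.1]]]' --force 25

```text
t: 7.7
tcp_pos: [0.5058, -0.3531, -0.0167]
tool_rot: [0.997, 0.074, 0.0, 0.0]
force: [-0.7, 0.6, 3.1]
finger_gap: 0.638
gripper_force: 26.1
```

Emit:
carry_out --targets '[[[0,0,0,0,0,0,5],[0,0,0,0,0,0,4.9],[0,0,0,0,0,0,4.9]]]'

```text
t: 7.95
tcp_pos: [0.5058, -0.3531, -0.0167]
tool_rot: [0.997, 0.074, 0.0, 0.0]
force: [-0.9, 0.9, 4.7]
finger_gap: 0.641
gripper_force: 26.2
```

Run:
```python
from w import *
s=manip.sense();print(s["t"],s["tcp_pos"],s["force"],s["finger_gap"],s["gripper_force"])
lid(save="pics/w7f.png")
```

```text
7.95 [ 0.5058 -0.3531 -0.0167] [-0.8507  0.873   4.7371] 0.6414948106143522 26.2052920460701
circle 0.5058678984642029 -0.3540709912776947 diam 0.05959232896566391 mean [ 0.506  -0.3543] px [316.6703 326.8132]
circle 0.6140503883361816 -0.3321331739425659 diam 0.01882672682404518 mean [ 0.6131 -0.3317] px [296.431   32.4483]
```

Gripped at 54.8 mm. I lift.

Emit:
carry_out --targets '[[[0,0,-0.2,0,0,0,4.9],[0,0,-0.6,0,0,0,4.9],[0,0,-1.2,0,0,0,4.9],[0,0,-2.4,0,0,0,4.9],[0,0,-4,0,0,0,4.9],[0,0,-6,0,0,0,4.9],[0,0,-8,0,0,0,4.9],[0,0,-10,0,0,0,4.9],[0,0,-12,0,0,0,4.9],[0,0,-13.5,0,0,0,4.9],[0,0,-14.5,0,0,0,4.9],[0,0,-15,0,0,0,4.9]]]'

```text
t: 9.0
tcp_pos: [0.5065, -0.3537, 0.1353]
tool_rot: [0.997, 0.074, 0.001, 0.001]
force: [0.4, 0.2, -0.4]
finger_gap: 0.641
gripper_force: 26.5
```

Run:
```python
from w import *
s=manip.sense();print(s["t"],s["tcp_pos"],s["force"],s["finger_gap"],s["gripper_force"])
lid(save="pics/w8f.png",zt=s["tcp_pos"][2]+.0167+.015)
print(delta((.5431,.0762,.16)))
```

```text
9.0 [ 0.5065 -0.3537  0.1353] [ 0.3697  0.2142 -0.422 ] 0.6413814954129639 26.505945324897766
circle 0.4904811680316925 -0.36151230335235596 diam 0.044678933918476105 mean [ 0.4881 -0.3623] px [327.3704 366.6667]
circle 0.6013472080230713 -0.2744189500808716 diam 0.018228372558951378 mean [ 0.6014 -0.2739] px [111.125   44.5682]
circle 0.5978612899780273 -0.43401914834976196 diam 0.10160045325756073 mean [ 0.585  -0.4179] px [523.     157.4528]
(array([  9.9864, -41.9703,  -2.5711]), None)
```

Emit:
carry_out --targets '[[[0.3,-1,-0.4,0,0,0,4.9],[0.8,-3.5,-1,0,0,0,4.9],[1.7,-7,-1.5,0,0,0,4.9],[2.6,-11,-2,0,0,0,4.9],[3.6,-15,-2.5,0,0,0,4.9],[4.5,-19,-2.5,0,0,0,4.9],[5.5,-23,-2.5,0,0,0,4.9],[6.4,-27,-2.5,0,0,0,4.9],[7.3,-30.5,-2.5,0,0,0,4.9],[8,-33,-2.5,0,0,0,4.9],[8.3,-34.5,-2.5,0,0,0,4.9],[8.3,-35,-2.5,0,0,0,4.9]]]'

```text
t: 10.05
tcp_pos: [0.5347, 0.009, 0.1569]
tool_rot: [0.997, 0.076, -0.001, -0.001]
force: [-0.1, -0.5, -0.9]
finger_gap: 0.643
gripper_force: 26.5
```

Run:
```python
from w import *
s=manip.sense();print(s["t"],s["tcp_pos"],s["tool_rot"],s["q"],s["force"],s["finger_gap"],s["gripper_force"])
i=cams.camera_info("wrist");im=cams.snapshot("wrist")[:,:,::-1];cv2.imwrite("pics/w9f.png",im)
print(proj("wrist",(.5431,.0762,.083),i),proj("wrist",(.5431,.0762,.018),i), proj("wrist",s["tcp_pos"]+[0,0,.03],i))
print(delta((.5431,.0762,.13)))
```

```text
10.05 [0.5347 0.009  0.1569] [ 0.9971  0.076  -0.0014 -0.0008] [-0.1928  0.4922  1.7183  0.001   0.9343  1.2252] [-0.076  -0.5121 -0.9356] 0.6427821401434566 26.547998785972595
[221.3619 217.8448] [241.0894 197.5611] [313.6093 326.7281]
(array([ 1.8829, -6.5771,  2.7062]), None)
```

View pics/w9f.png

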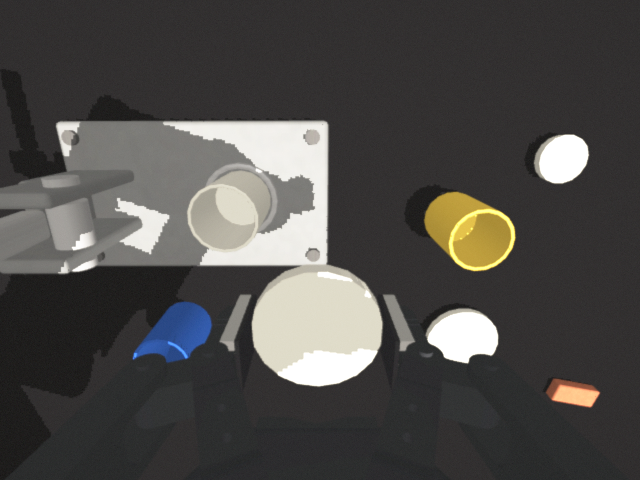

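The wrist view shows the rim ellipse centred at about (223.5,217.5), the held lid level between the fingers and centred at (317,325), and the lever hinge well to the left. I measure lid against rim directly.

Run:
```python
from w import *
s=manip.sense();i=cams.camera_info("wrist")
im=cv2.imread("pics/w9f.png");g=cv2.cvtColor(im,cv2.COLOR_BGR2GRAY)
m=((g>120)*255).astype('uint8');m[:,:245]=0;m[:,392:]=0;m[:262]=0;m[390:]=0
c=max(cv2.findContours(m,0,2)[0],key=cv2.contourArea);e=cv2.fitEllipse(cv2.convexHull(c));print(e)
l=ray("wrist",e[0],s["tcp_pos"][2]+.0317,i);rm=ray("wrist",(223.5,217.5),.083,i)
print("lid",l,"rim",rm,"lid-tcp",l-s["tcp_pos"])
r=R.from_quat(s["tool_rot"]);d=rm-l;d[2]=0
print("tool shift cm",r.inv().apply(d)*100, "dz to seat", (s["tcp_pos"][2]-.0593)*100, "turn to level",np.degrees((r.inv()*R.from_rotvec([0,0,.1478])*R.from_quat([1,0,0,0])).as_rotvec()))
```

```text
((308.330322265625, 316.47625732421875), (126.01666259765625, 157.39097595214844), 127.78343963623047)
lid [0.5402 0.0114 0.1887] rim [0.5434 0.0741 0.083 ] lid-tcp [0.0057 0.003  0.0317]
tool shift cm [ 1.2687 -6.1504  0.0064] dz to seat 9.77089764765707 turn to level [-0.0926  0.1628  0.2245]
```

Run:
```python
from w import *
s=manip.sense();i=cams.camera_info("wrist");r=R.from_quat(s["tool_rot"])
for z in (.0297,.0317,.0337):
    l=ray("wrist",(317,330),s["tcp_pos"][2]+z,i);rm=ray("wrist",(223.5,217.5),.083,i);d=rm-l;d[2]=0
    print(l,r.inv().apply(l-s["tcp_pos"]),"shift",r.inv().apply(d)*100)
d=np.array([.5431,.0762,0])-s["tcp_pos"];d[2]=0;print(r.inv().apply(d)*100,s["tcp_pos"])
```

```text
[0.5329 0.0066 0.1867] [-0.0019  0.0014 -0.0297] shift [ 2.0585 -6.511   0.0047]
[0.5342 0.0068 0.1887] [-0.0006  0.0014 -0.0317] shift [ 1.9227 -6.5111  0.0051]
[0.5356 0.007  0.1907] [ 0.0008  0.0014 -0.0337] shift [ 1.7869 -6.5112  0.0055]
[ 1.8752 -6.5815  0.0054] [0.5345 0.0083 0.157 ]
```

Emit:
carry_out --targets '[[[0.3,-1,0,0,0,0,4.9],[0.8,-2.5,0.2,0,0,0,4.9],[1.2,-4,0.6,0,0,0,4.9],[1.6,-5.4,1.2,0,0,0,4.9],[1.8,-6.2,2,0,0,0,4.9],[1.9,-6.5,3,0,0,0,4.9],[1.9,-6.5,4,0,0,0,4.9],[1.9,-6.5,5,0,0,0,4.9],[1.9,-6.5,5.6,0,0,0,4.9],[1.9,-6.5,6,0,0,0,4.9],[1.9,-6.5,6,0,0,0,4.9],[1.9,-6.5,6,0,0,0,4.9]]]'

```text
t: 11.1
tcp_pos: [0.5453, 0.0721, 0.0977]
tool_rot: [0.997, 0.074, -0.0, -0.0]
force: [0.9, 0.2, -0.5]
finger_gap: 0.641
gripper_force: 26.6
```

Run:
```python
from w import *
s=manip.sense();r=R.from_quat(s["tool_rot"])
print(s["t"],s["tcp_pos"],s["tool_rot"],s["force"],s["finger_gap"])
# target TCP xy: earlier pose + measured shift (1.92,-6.53)cm
t=np.array([.5345,.0083,.097])+R.from_quat([.9971,.076,-.0014,-.0008]).apply([.0190,-.0653,0]);t[2]=.0593
print(t,delta(t))
print("tilt",np.degrees((r.inv()*R.from_rotvec([0,0,.1478])*R.from_quat([1,0,0,0])).as_rotvec()))
```

```text
11.1 [0.5453 0.0721 0.0977] [ 0.9973  0.0738 -0.0002 -0.    ] [ 0.9488  0.1994 -0.4781] 0.6411339361823567
[0.5434 0.0757 0.0593] (array([-0.1356, -0.3877,  3.838 ]), None)
tilt [-0.0016  0.0189 -0.0032]
```

Emit:
carry_out --targets '[[[-0.1,-0.2,0,0,0,0,4.9],[-0.1,-0.4,0.3,0,0,0,4.9],[-0.1,-0.4,0.8,0,0,0,4.9],[-0.1,-0.4,1.3,0,0,0,4.9],[-0.1,-0.4,1.8,0,0,0,4.9],[-0.1,-0.4,2.2,0,0,0,4.9],[-0.1,-0.4,2.5,0,0,0,4.9],[-0.1,-0.4,2.6,0,0,0,4.9],[-0.1,-0.4,2.7,0,0,0,4.9],[-0.1,-0.4,2.7,0,0,0,4.9]]]'

```text
t: 11.93
tcp_pos: [0.5437, 0.0763, 0.0707]
tool_rot: [0.997, 0.074, -0.0, -0.0]
force: [-0.5, -0.4, -0.6]
finger_gap: 0.638
gripper_force: 26.6
```

Run:
```python
from w import *
s=manip.sense();print(s["t"],s["tcp_pos"],s["force"],s["finger_gap"],delta((.5434,.0757,.0593))[0])
```

```text
11.9333 [0.5437 0.0763 0.0707] [-0.5124 -0.401  -0.5582] 0.6379048385007187 [-0.0332  0.0535  1.1396]
```

Emit:
carry_out --targets '[[[0,0,0.1,0,0,0,4.9],[0,0,0.2,0,0,0,4.9],[0,0,0.3,0,0,0,4.9],[0,0,0.4,0,0,0,4.9],[0,0,0.5,0,0,0,4.9],[0,0,0.6,0,0,0,4.9],[0,0,0.7,0,0,0,4.9],[0,0,0.7,0,0,0,4.9]]]'

```text
t: 12.6
tcp_pos: [0.5436, 0.0763, 0.0637]
tool_rot: [0.997, 0.074, -0.0, -0.0]
force: [0.0, -0.1, -0.7]
finger_gap: 0.639
gripper_force: 26.6
```

Emit:
carry_out --targets '[[[0,0,0.05,0,0,0,4.9],[0,0,0.1,0,0,0,4.9],[0,0,0.15,0,0,0,4.9],[0,0,0.2,0,0,0,4.9],[0,0,0.25,0,0,0,4.9],[0,0,0.3,0,0,0,4.9],[0,0,0.3,0,0,0,4.9]]]'

```text
t: 13.18
tcp_pos: [0.5436, 0.0763, 0.0608]
tool_rot: [0.997, 0.074, -0.0, -0.0]
force: [-0.2, -0.2, -0.3]
finger_gap: 0.641
gripper_force: 26.6
```

Emit:
carry_out --targets '[[[0,0,0.05,0,0,0,4.9],[0,0,0.1,0,0,0,4.9],[0,0,0.15,0,0,0,4.9],[0,0,0.15,0,0,0,4.9]]]'

```text
t: 13.52
tcp_pos: [0.5436, 0.0763, 0.0593]
tool_rot: [0.997, 0.074, -0.0, -0.0]
force: [0.4, 0.3, -0.9]
finger_gap: 0.641
gripper_force: 26.6
```

Emit:
carry_out --targets '[[[0,0,0.05,0,0,0,4.9],[0,0,0.1,0,0,0,4.9],[0,0,0.1,0,0,0,4.9]]]'

```text
t: 13.77
tcp_pos: [0.5437, 0.0763, 0.0592]
tool_rot: [0.997, 0.074, 0.0, 0.0]
force: [-0.4, 0.2, 6.0]
finger_gap: 0.641
gripper_force: 27.0
```

Seated: contact at 6 N at the expected height. I release and retreat straight up.

Emit:
carry_out --targets '[[[0,0,-0.05,0,0,0,5.2],[0,0,-0.05,0,0,0,5.5],[0,0,-0.05,0,0,0,5.7],[0,0,-0.05,0,0,0,6.0],[0,0,-0.05,0,0,0,6.5],[0,0,-0.05,0,0,0,6.8],[0,0,-0.05,0,0,0,6.8],[0,0,-0.4,0,0,0,6.8],[0,0,-1,0,0,0,6.8],[0,0,-2,0,0,0,6.8],[0,0,-3.5,0,0,0,6.8],[0,0,-5,0,0,0,6.8]]]'

```text
t: 14.77
tcp_pos: [0.5436, 0.0763, 0.1095]
tool_rot: [0.997, 0.074, -0.0, -0.0]
force: [1.1, -0.1, -0.3]
finger_gap: 0.798
gripper_force: 0.0
```

Run:
```python
from w import *
s=manip.sense();print(s["t"],s["tcp_pos"],s["force"],s["finger_gap"],s["gripper_force"])
cv2.imwrite("pics/wa.png",cams.snapshot("wrist")[:,:,::-1]);cv2.imwrite("pics/sa.png",cams.snapshot("side")[:,:,::-1])
a=cv2.imread("pics/wa.png")[180:440,170:470];b=cv2.imread("pics/sa.png")[220:400,200:360]
print(proj("side",(.5434,.0757,.091)),proj("wrist",(.5434,.0757,.091)))
cv2.imwrite("pics/wb.png",np.hstack([cv2.resize(a,(400,347)),cv2.resize(b,(308,347))]))
```

```text
14.7667 [0.5436 0.0763 0.1095] [ 1.1338 -0.0664 -0.3091] 0.7979298839222928 0.0
[279.4841 306.3044] [314.789  279.9566]
```

View pics/wb.png

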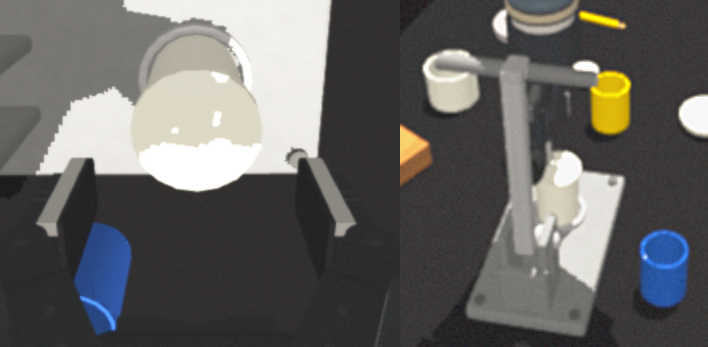

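The lid sits level and centred on the pot. I rise above the bar height, then move over the near grip of the bar (press x = -43 mm).

Emit:
carry_out --targets '[[[0,0,-1.5,0,0,0,6.5],[0,0,-4,0,0,0,6],[0,0,-7,0,0,0,5.5],[0,0,-10,0,0,0,5],[0,0,-13,0,0,0,5],[0,0,-16,0,0,0,5],[0,0,-19,0,0,0,5],[0,0,-21.5,0,0,0,5],[0,0,-23.5,0,0,0,5],[0,0,-25,0,0,0,5],[0,0,-25.5,0,0,0,5],[0,0,-25.5,0,0,0,5]]]'

```text
t: 15.87
tcp_pos: [0.5442, 0.0763, 0.3645]
tool_rot: [0.997, 0.074, 0.001, 0.0]
force: [-0.9, -0.2, -0.5]
finger_gap: 0.582
gripper_force: 0.0
```

```bash
cat > b.py <<'E'
from h import *
P=np.array([.5432,.0760]);H=.1478
RP=R.from_rotvec([0,0,H])
def bar(j,x=-.043):
    e=1.5-j
    return np.r_[P,0]+RP.apply([x,.1-(.215*np.cos(e)-.012*np.sin(e)),.091+.215*np.sin(e)+.012*np.cos(e)])
E
python3 - <<'E'
from b import *
s=manip.sense();print(s["t"],s["tcp_pos"],s["tool_rot"],s["q"],s["force"])
b=bar(0);print(b,delta([b[0],b[1],.36]))
E
```

```text
15.8667 [0.5442 0.0763 0.3645] [0.9972 0.0741 0.0014 0.0002] [-0.0641  0.2824  1.4194  0.      1.437   1.3582] [-0.9015 -0.178  -0.4973]
[0.4864 0.1654 0.3063] (array([-4.3936, -9.6645,  0.4366]), None)
```

Emit:
carry_out --targets '[[[-0.3,-0.7,0,0,0,0,5],[-1,-2.2,0,0,0,0,5],[-2,-4.4,0,0,0,0,5],[-3,-6.6,0,0,0,0,5],[-3.9,-8.5,0,0,0,0,5],[-4.3,-9.4,0,0,0,0,5],[-4.4,-9.7,0,0,0,0,5],[-4.4,-9.7,0,0,0,0,5]]]'

```text
t: 16.53
tcp_pos: [0.4852, 0.1662, 0.3626]
tool_rot: [0.997, 0.075, -0.001, 0.0]
force: [0.7, 0.0, 0.8]
finger_gap: 0.583
gripper_force: 0.0
```

Run:
```python
from b import *
s=manip.sense();i=cams.camera_info("wrist");im=cams.snapshot("wrist")[:,:,::-1];cv2.imwrite("pics/wc.png",im)
print(s["t"],s["tcp_pos"],delta([*bar(0)[:2],.281])[0])
g=cv2.cvtColor(im,cv2.COLOR_BGR2GRAY)
for x in(-.06,-.043,-.03):
    u=proj("wrist",bar(0,x),i);r=int(round(u[1]));k=[proj("wrist",bar(0,x)+RP.apply([0,d,0]),i)[0] for d in(-.008,.008)]
    print(u,k);print(g[r,int(u[0])-48:int(u[0])+50:3])
```

```text
16.5333 [0.4852 0.1662 0.3626] [0.0541 0.0242 8.1795]
[316.2455 274.2331] [np.float64(328.03828514309856), np.float64(304.4522998435265)]
[ 45  47  50  51  51  52  51  52  49  50  48  51  50 131 177 210 225 230
 225 211 163  52  50  49  50  50  50  51  49  49  51  52  48]
[316.3148 250.8567] [np.float64(328.3953415638176), np.float64(304.2339032262582)]
[ 49  52  49  50  49  50  52  49  49  50  49  48  51  98 106 109 110 112
 109 104  94  75  94  73  70  67  67  67 157  50  50  51  47]
[316.3702 232.1964] [np.float64(328.68036403897685), np.float64(304.0595665093517)]
[ 50  53  53  52  51  49  51  51  51  51  47  49  55  98 107 111 112 113
 109 103  99  74  71  68  72  75  80  53  52  51  52  51  50]
```

The bar is where predicted (within 1 mm). I descend astride it and grip.

Emit:
carry_out --targets '[[[0,0,0.6,0,0,0,5],[0,0,1.8,0,0,0,5],[0,0,3.2,0,0,0,5],[0,0,4.6,0,0,0,5],[0,0,6,0,0,0,5],[0,0,7,0,0,0,5],[0,0,7.6,0,0,0,5],[0,0,8,0,0,0,5],[0,0,8.2,0,0,0,5],[0,0,8.2,0,0,0,4],[0,0,8.2,0,0,0,3]]]' --force 40

```text
t: 17.5
tcp_pos: [0.4863, 0.1657, 0.2819]
tool_rot: [0.997, 0.074, 0.001, -0.0]
force: [-0.6, 1.0, -0.1]
finger_gap: 0.357
gripper_force: 0.0
```

Emit:
carry_out --targets '[[[0,0,0,0,0,0,2.5],[0,0,0,0,0,0,2.2],[0,0,0,0,0,0,1.9],[0,0,0,0,0,0,1.6],[0,0,0,0,0,0,1.4],[0,0,0,0,0,0,1.2],[0,0,0,0,0,0,1.0],[0,0,0,0,0,0,0.8],[0,0,0,0,0,0,0.8]]]'

```text
t: 18.25
tcp_pos: [0.486, 0.1659, 0.2819]
tool_rot: [0.997, 0.074, 0.0, -0.0]
force: [-0.8, 0.3, 5.2]
finger_gap: 0.169
gripper_force: 39.2
```

```bash
cat > st.py <<'E'
from b import *
import sys
s=manip.sense();print(s["t"],s["tcp_pos"],s["tool_rot"],s["force"],s["finger_gap"],s["gripper_force"])
E
python3 st.py
```

```text
18.25 [0.486  0.1659 0.2819] [ 0.9972  0.0742  0.0004 -0.0001] [-0.7765  0.3024  5.2063] 0.16880852790868017 39.17360007762909
```

Run:
```python
from b import *
for j in np.arange(0,1.51,.075):
    d=RP.inv().apply(bar(j)-bar(0))*100;print(round(j,3),np.round([-d[1],-d[2]],2))
```

```text
0.0 [-0. -0.]
0.075 [1.61 0.08]
0.15 [3.21 0.29]
0.225 [4.8  0.61]
0.3 [6.35 1.06]
0.375 [7.86 1.61]
0.45 [9.33 2.28]
0.525 [10.75  3.06]
0.6 [12.1   3.94]
0.675 [13.38  4.92]
0.75 [14.59  6.  ]
0.825 [15.71  7.16]
0.9 [16.74  8.4 ]
0.975 [17.68  9.72]
1.05 [18.51 11.1 ]
1.125 [19.24 12.54]
1.2 [19.86 14.03]
1.275 [20.37 15.56]
1.35 [20.76 17.13]
1.425 [21.03 18.72]
1.5 [21.18 20.33]
```

Emit:
carry_out --targets '[[[0,0.3,0,0,0,0,0.8],[0,0.8,0.02,0,0,0,0.8],[0,1.6,0.08,0,0,0,0.8],[0,3.2,0.29,0,0,0,0.8],[0,4.8,0.61,0,0,0,0.8],[0,6.35,1.06,0,0,0,0.8],[0,7.86,1.61,0,0,0,0.8],[0,9.33,2.28,0,0,0,0.8],[0,10.1,2.67,0,0,0,0.8],[0,10.75,3.06,0,0,0,0.8],[0,10.75,3.06,0,0,0,0.8]]]' --force 70

```text
t: 19.17
tcp_pos: [0.5026, 0.0595, 0.2503]
tool_rot: [0.997, 0.073, 0.001, -0.001]
force: [1.6, 3.8, 1.3]
finger_gap: 0.158
gripper_force: 73.5
```

```bash
python3 st.py
python3 - <<'E'
from b import *
s=manip.sense();o=np.array([.486,.1659,.2819])-bar(0)
print([ (j,delta(bar(j)+o)[0]) for j in(.525,)])
E
```

```text
19.1667 [0.5026 0.0595 0.2503] [ 0.9973  0.0733  0.0007 -0.0009] [1.6039 3.7984 1.2929] 0.15819422331247382 73.53544592857361
[(0.525, array([-0.0697, -0.0247, -0.0956]))]
```

Emit:
carry_out --targets '[[[0,0.6,0.4,0,0,0,0.8],[0,1.35,0.88,0,0,0,0.8],[0,2.63,1.86,0,0,0,0.8],[0,3.84,2.94,0,0,0,0.8],[0,4.96,4.1,0,0,0,0.8],[0,5.99,5.34,0,0,0,0.8],[0,6.93,6.66,0,0,0,0.8],[0,7.76,8.04,0,0,0,0.8],[0,8.49,9.48,0,0,0,0.8],[0,9.11,10.97,0,0,0,0.8],[0,9.4,11.8,0,0,0,0.8],[0,9.62,12.5,0,0,0,0.8]]]'

```text
t: 20.17
tcp_pos: [0.5174, -0.0351, 0.1258]
tool_rot: [0.997, 0.074, 0.001, -0.0]
force: [3.3, 6.1, 6.7]
finger_gap: 0.158
gripper_force: 76.2
```

Emit:
carry_out --targets '[[[0,0.2,0.8,0,0,0,0.8],[0,0.39,1.57,0,0,0,0.8],[0,0.54,2.4,0,0,0,0.8],[0,0.66,3.16,0,0,0,0.8],[0,0.7,3.5,0,0,0,0.8],[0,0.75,3.8,0,0,0,0.8],[0,0.75,4.1,0,0,0,0.8],[0,0.75,4.1,0,0,0,0.8]]]'

```text
t: 20.83
tcp_pos: [0.5186, -0.0427, 0.0852]
tool_rot: [0.997, 0.074, 0.001, 0.0]
force: [2.9, 3.9, 6.3]
finger_gap: 0.157
gripper_force: 79.1
```

```bash
python3 st.py
python3 - <<'E'
from b import *
o=np.array([.486,.1659,.2819])-bar(0)
print(delta(bar(1.5)+o)[0])
E
```

```text
20.8333 [ 0.5186 -0.0427  0.0852] [0.9973 0.0741 0.0015 0.0002] [2.8873 3.9132 6.2629] 0.15748333424521985 79.08136367797852
[-0.1563  0.0633  0.6591]
```

Emit:
carry_out --targets '[[[0,0.02,0.15,0,0,0,0.8],[0,0.03,0.3,0,0,0,0.8],[0,0.04,0.45,0,0,0,0.8],[0,0.05,0.55,0,0,0,0.8],[0,0.05,0.6,0,0,0,0.8],[0,0.05,0.6,0,0,0,0.8]]]'

```text
t: 21.33
tcp_pos: [0.5187, -0.0431, 0.0797]
tool_rot: [0.997, 0.074, 0.002, 0.0]
force: [1.0, 3.4, 7.3]
finger_gap: 0.16
gripper_force: 79.3
```

Emit:
carry_out --targets '[[[0,0,0.05,0,0,0,0.8],[0,0,0.1,0,0,0,0.8],[0,0,0.1,0,0,0,0.8]]]'

```text
t: 21.58
tcp_pos: [0.5187, -0.0432, 0.0789]
tool_rot: [0.997, 0.074, 0.002, 0.0]
force: [2.1, 4.1, 8.0]
finger_gap: 0.158
gripper_force: 79.3
```

Emit:
carry_out --targets '[[[0,0,0.05,0,0,0,0.8],[0,0,0.1,0,0,0,0.8],[0,0,0.1,0,0,0,0.8]]]'

```text
t: 21.83
tcp_pos: [0.5187, -0.0433, 0.0779]
tool_rot: [0.997, 0.074, 0.002, 0.0]
force: [1.5, 2.4, 9.2]
finger_gap: 0.157
gripper_force: 79.4
```

Emit:
carry_out --targets '[[[0,0,0.05,0,0,0,0.8],[0,0,0.1,0,0,0,0.8],[0,0,0.1,0,0,0,0.8]]]'

```text
t: 22.08
tcp_pos: [0.5187, -0.0433, 0.0769]
tool_rot: [0.997, 0.074, 0.002, 0.0]
force: [1.9, 3.0, 8.8]
finger_gap: 0.158
gripper_force: 79.4
```

Emit:
carry_out --targets '[[[0,0,0.05,0,0,0,0.8],[0,0,0.05,0,0,0,0.8],[0,0,0.05,0,0,0,0.8]]]'

```text
t: 22.33
tcp_pos: [0.5187, -0.0433, 0.0765]
tool_rot: [0.997, 0.074, 0.002, 0.0]
force: [2.0, 3.0, 8.5]
finger_gap: 0.156
gripper_force: 79.4
```

Emit:
carry_out --targets '[[[0,0,0.05,0,0,0,0.8],[0,0,0.1,0,0,0,0.8],[0,0,0.1,0,0,0,0.8]]]'

```text
t: 22.58
tcp_pos: [0.5187, -0.0434, 0.0755]
tool_rot: [0.997, 0.074, 0.002, 0.0]
force: [2.3, 3.0, 9.4]
finger_gap: 0.157
gripper_force: 79.4
```

Emit:
carry_out --targets '[[[0,0,0.05,0,0,0,0.8],[0,0,0.1,0,0,0,0.8],[0,0,0.1,0,0,0,0.8]]]'

```text
t: 22.83
tcp_pos: [0.5187, -0.0434, 0.0751]
tool_rot: [0.997, 0.074, 0.002, 0.0]
force: [0.9, 2.4, 13.5]
finger_gap: 0.154
gripper_force: 80.2
```

```bash
python3 st.py
python3 - <<'E'
from b import *
# lever angle from side view: is bar where predicted for pressed?
im=cams.snapshot("side")[:,:,::-1];cv2.imwrite("pics/sp.png",im);g=cv2.cvtColor(im,cv2.COLOR_BGR2GRAY)
for j in(1.4,1.45,1.5): print(j,proj("side",bar(j,.06)),proj("side",bar(j,.074)))
u=proj("side",bar(1.5,.055));c=int(round(u[0]));print(u);print(g[int(u[1])-20:int(u[1])+20,c])
E
```

```text
22.8333 [ 0.5187 -0.0434  0.0751] [0.9973 0.0739 0.0017 0.0003] [ 0.9013  2.3573 13.4667] 0.15442717512660392 80.22316932678223
1.4 [266.5317 259.6868] [260.8194 258.99  ]
1.45 [267.0171 262.851 ] [261.3436 262.1527]
1.5 [267.4347 266.1292] [261.7973 265.4289]
[269.4535 266.38  ]
[ 57  59  56  53  52  61  62  58  53  60  56  57  58  58  59  49  60 117
 188 209 188 156 130 109  94  61  54  54  55  63  55  52  63  63  58  58
  61  58  54  55]
```

The side view puts the bar centre at row 266.4, which matches the fully pressed angle, and the force is climbing. I press a little more and hold.

Emit:
carry_out --targets '[[[0,0,0.04,0,0,0,0.8],[0,0,0.07,0,0,0,0.8],[0,0,0.07,0,0,0,0.8],[0,0,0.07,0,0,0,0.8]]]'

```text
t: 23.22
tcp_pos: [0.5188, -0.0434, 0.075]
tool_rot: [0.997, 0.074, 0.002, 0.0]
force: [0.3, 2.8, 19.1]
finger_gap: 0.16
gripper_force: 80.6
```

Emit:
carry_out --targets '[[[0,0,0,0,0,0,0.8],[0,0,0,0,0,0,0.8],[0,0,0,0,0,0,0.8],[0,0,0,0,0,0,0.8],[0,0,0,0,0,0,0.8],[0,0,0,0,0,0,0.8],[0,0,0,0,0,0,0.8],[0,0,0,0,0,0,0.8]]]'

```text
t: 23.88
tcp_pos: [0.5188, -0.0434, 0.075]
tool_rot: [0.997, 0.074, 0.002, 0.0]
force: [-0.7, 2.5, 18.6]
finger_gap: 0.155
gripper_force: 80.6
```

Run:
```python
from b import *
for a in (1.5,1.2,.8,.4):
    for k in range(1,13):
        j=a-k*(.3 if a==1.5 else .4)/12
        d=RP.inv().apply(bar(j)-bar(a))*100;print(np.round([-d[1],-d[2]],2).tolist(),end=" ")
    print()
```

```text
[-0.04, -0.54] [-0.09, -1.07] [-0.15, -1.61] [-0.23, -2.14] [-0.32, -2.67] [-0.42, -3.2] [-0.54, -3.72] [-0.67, -4.25] [-0.81, -4.77] [-0.97, -5.28] [-1.13, -5.79] [-1.31, -6.3] 
[-0.26, -0.67] [-0.54, -1.33] [-0.85, -1.98] [-1.18, -2.62] [-1.52, -3.24] [-1.89, -3.86] [-2.28, -4.46] [-2.69, -5.05] [-3.12, -5.63] [-3.57, -6.19] [-4.03, -6.74] [-4.51, -7.27] 
[-0.5, -0.51] [-1.02, -1.01] [-1.55, -1.49] [-2.1, -1.95] [-2.67, -2.4] [-3.25, -2.82] [-3.84, -3.22] [-4.45, -3.61] [-5.06, -3.97] [-5.69, -4.31] [-6.34, -4.64] [-6.99, -4.94] 
[-0.66, -0.28] [-1.33, -0.53] [-2.01, -0.77] [-2.7, -0.98] [-3.39, -1.17] [-4.09, -1.33] [-4.79, -1.47] [-5.5, -1.59] [-6.21, -1.69] [-6.93, -1.76] [-7.64, -1.8] [-8.36, -1.83]
```

Held firmly for about 1 s. Next I ease the lever back up slowly.

Emit:
carry_out --targets '[[[0,0,-0.25,0,0,0,0.8],[0,-0.06,-0.8,0,0,0,0.8],[0,-0.12,-1.3,0,0,0,0.8],[0,-0.2,-1.9,0,0,0,0.8],[0,-0.28,-2.45,0,0,0,0.8],[0,-0.4,-3.1,0,0,0,0.8],[0,-0.54,-3.72,0,0,0,0.8],[0,-0.67,-4.25,0,0,0,0.8],[0,-0.81,-4.77,0,0,0,0.8],[0,-0.97,-5.28,0,0,0,0.8],[0,-1.13,-5.79,0,0,0,0.8],[0,-1.31,-6.3,0,0,0,0.8]]]'

```text
t: 24.88
tcp_pos: [0.5169, -0.0316, 0.1366]
tool_rot: [0.997, 0.074, 0.002, 0.001]
force: [4.9, -1.4, 3.2]
finger_gap: 0.153
gripper_force: 76.0
```

Emit:
carry_out --targets '[[[0,-0.26,-0.67,0,0,0,0.8],[0,-0.54,-1.33,0,0,0,0.8],[0,-0.85,-1.98,0,0,0,0.8],[0,-1.18,-2.62,0,0,0,0.8],[0,-1.52,-3.24,0,0,0,0.8],[0,-1.89,-3.86,0,0,0,0.8],[0,-2.28,-4.46,0,0,0,0.8],[0,-2.69,-5.05,0,0,0,0.8],[0,-3.12,-5.63,0,0,0,0.8],[0,-3.57,-6.19,0,0,0,0.8],[0,-4.03,-6.74,0,0,0,0.8],[0,-4.51,-7.27,0,0,0,0.8]]]'

```text
t: 25.88
tcp_pos: [0.5102, 0.0099, 0.2105]
tool_rot: [0.997, 0.075, 0.002, 0.005]
force: [2.2, -10.2, 9.0]
finger_gap: 0.151
gripper_force: 71.3
```

Emit:
carry_out --targets '[[[0,-0.5,-0.51,0,0,0,0.8],[0,-1.02,-1.01,0,0,0,0.8],[0,-1.55,-1.49,0,0,0,0.8],[0,-2.1,-1.95,0,0,0,0.8],[0,-2.67,-2.4,0,0,0,0.8],[0,-3.25,-2.82,0,0,0,0.8],[0,-3.84,-3.22,0,0,0,0.8],[0,-4.45,-3.61,0,0,0,0.8],[0,-5.06,-3.97,0,0,0,0.8],[0,-5.69,-4.31,0,0,0,0.8],[0,-6.34,-4.64,0,0,0,0.8],[0,-6.99,-4.94,0,0,0,0.8]]]'

```text
t: 26.88
tcp_pos: [0.4992, 0.0789, 0.2613]
tool_rot: [0.997, 0.074, 0.001, 0.005]
force: [0.5, -10.1, 3.4]
finger_gap: 0.155
gripper_force: 72.4
```

```bash
python3 st.py
python3 - <<'E'
from b import *
o=np.array([.486,.1659,.2790])-bar(0)
for j in (.4,0.05,0): print(j,delta(bar(j)+o)[0])
E
```

```text
26.8833 [0.4992 0.0789 0.2613] [0.9972 0.0743 0.0015 0.005 ] [  0.5156 -10.0927   3.3532] 0.15500631112035168 72.44992017745972
0.4 [-0.027  -0.4407  0.0543]
0.05 [-0.0166 -7.7055 -1.8023]
0 [-0.0155 -8.7807 -1.8564]
```

Emit:
carry_out --targets '[[[0,-0.66,-0.28,0,0,0,0.8],[0,-1.33,-0.53,0,0,0,0.8],[0,-2,-0.75,0,0,0,0.8],[0,-2.7,-0.96,0,0,0,0.8],[0,-3.4,-1.14,0,0,0,0.8],[0,-4.1,-1.31,0,0,0,0.8],[0,-4.8,-1.45,0,0,0,0.8],[0,-5.5,-1.57,0,0,0,0.8],[0,-6.1,-1.66,0,0,0,0.8],[0,-6.6,-1.72,0,0,0,0.8],[0,-7,-1.77,0,0,0,0.8],[0,-7.2,-1.8,0,0,0,0.8]]]'

```text
t: 27.88
tcp_pos: [0.4878, 0.1548, 0.2778]
tool_rot: [0.997, 0.075, 0.001, -0.0]
force: [1.3, 1.3, 11.9]
finger_gap: 0.16
gripper_force: 80.4
```

Emit:
carry_out --targets '[[[0,-0.2,0,0,0,0,0.8],[0,-0.4,0,0,0,0,0.8],[0,-0.6,-0.02,0,0,0,0.8],[0,-0.75,-0.02,0,0,0,0.8],[0,-0.75,-0.02,0,0,0,0.8]]]'

```text
t: 28.3
tcp_pos: [0.4867, 0.1615, 0.2781]
tool_rot: [0.997, 0.075, 0.001, 0.001]
force: [0.3, 1.6, 12.8]
finger_gap: 0.157
gripper_force: 80.6
```

```bash
python3 st.py
python3 - <<'E'
from b import *
o=np.array([.486,.1659,.2790])-bar(0)
for j in (.05,0): print(j,delta(bar(j)+o)[0])
E
```

```text
28.3 [0.4867 0.1615 0.2781] [0.9972 0.0751 0.001  0.0008] [ 0.2993  1.6112 12.7925] 0.15712864504977658 80.62008619308472
0.05 [-0.0075  0.6279 -0.0457]
0 [-0.0046 -0.4477 -0.0906]
```

Emit:
carry_out --targets '[[[0,-0.1,-0.05,0,0,0,0.8],[0,-0.2,-0.1,0,0,0,0.8],[0,-0.3,-0.15,0,0,0,0.8],[0,-0.4,-0.15,0,0,0,0.8],[0,-0.45,-0.15,0,0,0,0.8],[0,-0.45,-0.15,0,0,0,0.8]]]'

```text
t: 28.8
tcp_pos: [0.4861, 0.1654, 0.2782]
tool_rot: [0.997, 0.075, 0.001, 0.001]
force: [2.3, -0.1, 6.7]
finger_gap: 0.158
gripper_force: 79.9
```

Emit:
carry_out --targets '[[[0,-0.1,-0.05,0,0,0,0.8],[0,-0.1,-0.1,0,0,0,0.8],[0,-0.1,-0.1,0,0,0,0.8]]]' --force 20

```text
t: 29.05
tcp_pos: [0.486, 0.1658, 0.2783]
tool_rot: [0.997, 0.075, 0.0, 0.002]
force: [5.1, -2.0, 3.1]
finger_gap: 0.154
gripper_force: 79.3
```

Back at the rest stop. I open gently and rise clear.

Emit:
carry_out --targets '[[[0,0,0,0,0,0,1.5],[0,0,0,0,0,0,1.8],[0,0,0,0,0,0,2.2],[0,0,0,0,0,0,3],[0,0,0,0,0,0,4],[0,0,0,0,0,0,5],[0,0,0,0,0,0,5],[0,0,-0.5,0,0,0,5],[0,0,-1.5,0,0,0,5],[0,0,-3,0,0,0,5],[0,0,-5,0,0,0,5],[0,0,-7,0,0,0,5]]]'

```text
t: 30.05
tcp_pos: [0.4855, 0.1672, 0.3499]
tool_rot: [0.997, 0.074, -0.0, -0.0]
force: [0.7, -0.3, -0.4]
finger_gap: 0.583
gripper_force: 0.0
```

Emit:
carry_out --targets '[[[0,0,-1.5,0,0,0,5],[0,0,-3,0,0,0,5],[0,1,-3.5,0,0,0,5],[0,3,-3.5,0,0,0,5],[0,6,-3.5,0,0,0,5],[0,9,-3.5,0,0,0,5],[0,13,-3.5,0,0,0,5],[0,17,-3.5,0,0,0,5],[0,20,-3.5,0,0,0,5],[0,22,-3.5,0,0,0,5],[0,23,-3.5,0,0,0,5],[0,23,-3.5,0,0,0,5]]]'

```text
t: 31.05
tcp_pos: [0.5197, -0.0627, 0.3832]
tool_rot: [0.997, 0.072, -0.0, 0.0]
force: [0.5, 0.5, -0.1]
finger_gap: 0.591
gripper_force: 0.0
```

```bash
python3 st.py
python3 - <<'E'
from b import *
b0=cv2.imread("pics/side0.png");im=cams.snapshot("side")[:,:,::-1].copy();cv2.imwrite("pics/se.png",im)
g=cv2.cvtColor(im,6).astype(int);g0=cv2.cvtColor(b0,6).astype(int)
u=proj("side",bar(0,.05)).astype(int);print(u,g0[u[1]-8:u[1]+10,u[0]],g[u[1]-8:u[1]+10,u[0]])
ga=cv2.imread("pics/sa.png",0)[285:345,262:300].astype(int)
print("pot/lid change vs before pressing:",np.abs(g[285:345,262:300]-ga).mean(), (np.abs(g[285:345,262:300]-ga)>40).sum())
t=cams.snapshot("top")[:,:,::-1].copy();cv2.imwrite("pics/te.png",t);gt=cv2.cvtColor(t,6)
for c in cv2.findContours(cv2.threshold(gt,150,255,0)[1],0,2)[0]:
    a=cv2.contourArea(c)
    if 200<a<2500:
        (x,y),r=cv2.minEnclosingCircle(c);p=ray("top",(x,y),.015);print(np.round([x,y,r],1),p[:2],ray("top",(x,y),.091)[:2])
E
```

```text
31.05 [ 0.5197 -0.0627  0.3832] [ 0.9974  0.0724 -0.0002  0.0002] [ 0.4722  0.5247 -0.0776] 0.5910250387101217 0.0
[230 251] [ 60  50 102 205 249 227 214 211 190 173 149 131 111 117 152 209 236 248] [ 60  54 107 216 251 230 219 213 197 177 152 133 118 119 159 215 240 249]
pot/lid change vs before pressing: 19.207456140350878 435
[  9.5 438.   42.1] [0.1311 0.5632] [0.1476 0.525 ]
[ 84.2 359.6  16.2] [0.2829 0.4297] [0.2897 0.4   ]
[387.5 293.5  18.8] [ 0.4261 -0.1588] [ 0.4237 -0.1509]
[219.  259.5  22.2] [0.4849 0.1757] [0.4788 0.1622]
[289.  241.1  26.3] [0.5249 0.0381] [0.5162 0.0334]
[188.  214.   47.3] [0.5745 0.2417] [0.5627 0.224 ]
[475.5 169.   36.2] [ 0.6802 -0.3324] [ 0.6616 -0.3135]
[447.8 131.9  22.6] [ 0.7555 -0.2766] [ 0.7321 -0.2612]
[277.5 105.9  30.2] [0.8016 0.0703] [0.7753 0.0636]
[613.5  74.5  36.1] [ 0.8843 -0.6149] [ 0.8527 -0.578 ]
[22.  50.  22.5] [0.9083 0.6017] [0.8752 0.5611]
[265.5   0.   43.5] [1.0285 0.1028] [0.9877 0.094 ]
[36.5  6.  37. ] [1.0044 0.5792] [0.9652 0.5399]
```

Run:
```python
from b import *
a=cv2.imread("pics/sa.png",0);b=cv2.imread("pics/se.png",0)
for r in range(294,322,3): print(r,a[r,262:302:2]);print("   ",b[r,262:302:2])
print([proj("side",(.5434+.028*np.cos(t),.0757+.028*np.sin(t),z)).round(1).tolist() for z in(.091,) for t in(0,1.57,3.14,4.71)])
```

```text
294 [159 151 124  63  66  56  55 136 108  54  60  61  54  59  57  59  56  55
  54  53]
    [167 152 131  61  61  61  58  59  59  60  59  61  63  57  52  59  56  57
  59  49]
297 [164 153 127  53  66  54  54 139 124  72  81  69  79  45  56  54  54  59
  57  61]
    [166 153 134  78  47  53  56  55  68  80  87  71  62  59  58  56  58  62
  56  60]
300 [163 154 131  81  72  66  62 121 149 196 200 251 251 255 238  59  53  56
  57  56]
    [163 156 141  90  65  47 112 199 209 209 206 208 202 186 111  54  59  55
  53  55]
303 [165 154 136  71  59  70  57 118 202 214 250 248 247 247 248 255  86  55
  53  54]
    [160 159 144  81  62  61  52 187 206 200 205 202 199 203 208 170  58  52
  59  61]
306 [164 154 135  74  45  56  48 165 192 193 250 247 247 247 247 250 185  47
  53  55]
    [168 163 149  85  43  45  46 176 205 202 208 201 203 203 200 199  90  55
  55  63]
309 [160 158 141  91  49  36  97 198 200 209 249 247 247 247 247 249 216 193
 163 151]
    [165 163 155  97  48  44 101 206 202 205 202 204 205 205 202 203 203 202
 165 156]
312 [158 159 140  95  44  54 168 197 193 251 248 247 247 248 250 220 226 226
 228 228]
    [163 162 153 104  38  59 173 208 204 202 202 203 204 202 199 186 224 232
 231 231]
315 [160 159 149 111  95 187 200 201 197 221 250 249 251 225 188 190 228 227
 227 228]
    [161 163 155 121 101 193 207 205 203 202 204 208 207 207 196 167 201 231
 231 230]
318 [155 160 146 168 207 192 201 206 209 210 205 203 203 199 191 194 227 230
 227 227]
    [163 161 154 172 216 195 208 210 213 213 213 211 208 204 194 168 221 234
 231 230]
321 [158 158 151 157 217 189 198 206 203 209 211 206 205 197 193 212 235 224
 227 227]
    [162 165 152 159 220 196 205 210 215 214 213 212 209 203 193 208 237 228
 229 228]
[[267.8, 303.3], [274.2, 315.0], [291.3, 309.3], [284.5, 298.0]]
```

The lever is at rest, and the lid outline is unchanged within about 1 px (only the shading differs). I hand the job in.

```bash
python3 -c "
from station import sign_off
print(sign_off())"
```

```text
the job is handed in; nothing more can be done
None
```

The 56 mm lid is seated on the pot, was pressed at about 19 N in total (about 11 N beyond the spring) for about 1 s, and the lever was eased back to rest in about 5 s; the job was handed in at about 31 s. The last check was by pixel comparison: the small lid was hidden by the arm in the final top view, and nothing was moved near it.

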